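# Stage a relay module and hold the test box lid half open

### The job

Get the test box ready for a workmate who needs both hands to load it. First stand the grey relay module upright on the narrow raised ledge of the loading stand, centred and lengthwise along the ledge, and let go of it; leave the taller blue contactor where it stands. Then lift the sprung lid of the test box, which has a ball knob at its front, to 45 degrees, in line with the peg on the index arc, and finish still holding it there: the lid falls shut if let go, so do not release it at the end.

Things in the scene. Friction and masses are not known exactly. Their poses are not given: they have to be found in the camera images.
- module_centre (a point): Centre of the grey relay module to be staged, a loose plain box 45 (its x) x 62 (its y) x 48 mm high with five black terminals on top (52 mm over all), about 0.22 kg. Its z axis points up as it stands on the bench; the point lies 24 mm above its underside. Grasp it across its 45 mm width (along its x).
- contactor_centre (a point): Centre of the blue contactor, which must stay where it is: a loose block 46 (x) x 56 (y) x 75 mm high, stepped on top with an orange plunger. The point lies 37 mm above its underside. It and the module may swap places.
- ledge_top (a point): Middle of the upper face of the loading stand's ledge, 90 mm above the bench. The ledge is a level aluminium bar 26 mm wide (its x) and 72 mm long (its y), 10 mm thick, on a 16 x 50 mm web over a fixed 80 x 90 x 8 mm base. The module's length (its y) is to lie along the ledge's y, either way round, its sides overhanging about 10 mm; its underside at rest is at this height.
- test_box: The test box, a fixed grey open-topped case 170 (x) x 180 (y) x 85 mm high; origin at the centre of its underside, z up. Its front faces its -x side, towards the robot. A steel index arc (centred on the hinge, 85 mm radius) stands beside the lid on the +y side, with a dark peg pointing out at 45 degrees of lid opening.
- lid_hinge (a point): Middle of the lid's hinge line, which runs along the box's y axis over the rear (+x) wall, 89 mm above the bench. The point is fixed to the box and has the box's axes.
- lid_knob (a point): Centre of the black ball knob, 28 mm across, on a 10 mm stem that sticks out from the middle of the lid's front edge. It lies 214 mm from the hinge line and 2 mm above the lid's mid-plane: lid shut, 214 mm in front of (box -x) and 2 mm above the hinge; it moves with the lid. The ball centre is 36 mm beyond the lid's edge and 39 mm in front of the case. Pinched from above across the box's y direction, the ball can pivot between the fingers.
- test_box_lid (a joint): Opening angle of the lid in rad: 0 shut, growing as the front edge and knob rise and swing back over the hinge; stop at 1.55. The lid weighs 0.35 kg and has a closing spring; it takes about 3 to 5 N at the knob to hold up at any angle and always falls shut. 45 degrees is 0.785.
Not all that is in view belongs to the job. Leave any green look-alike of the part that bears module_centre alone.

How it is judged:
By the outcome, as a careful person would: the job done as asked, in the order asked, and still so for the second after the job is handed in, while the arm keeps its last pose, push and grip.
It also fails if it takes over 56 s, if anything falls off the work surface, if the arm or the gripper's body presses on something with over 40 N, if the wrist force passes 120 N, or if a joint passes its speed limit or range.

### The arm

A 7-joint arm with a two-finger parallel gripper is mounted at the origin on a cart in front of the work surface, level with it; the furniture and walls round the work are solid. World frame = base frame: x ahead of the robot, y to its left, z up, the work surface at z = 0. Lengths are in m, angles in rad, forces in N, time in s.
With the tool pointing down it reaches from about 0.425 to 0.925 m from the base axis. Payload 6.8 kg.
Tool frame: the origin (TCP) lies between the finger pads; the fingertips stand 22 mm ahead of it and the grasp point (between the pads) lies 3 mm ahead of it; z points along the fingers, y is the direction in which the jaws open and shut (so a half turn about z gives the same grasp; the last joint's range is limited). The gripper opens to 85 mm and grips with 20 to 120 N. Pads are 22 mm wide; open, the fingers measure 114 mm over their backs; the gripper's body (76 mm by 85 mm) begins 54 mm behind the grasp point. The pads swing forward as they close: fully open they stand 13 mm farther back than shut.
Start: joints at [-1.227, 0.477, 0.022, 1.555, -0.011, 1.109, -0.083], TCP at [0.295, 0.607, 0.253] pointing down, gripper open.
Joint ranges: [-2.96, 2.96], [-0.34, 2.1], [-1.41, 1.46], [0.24, 2.44], [-1.37, 4.51], [0.17, 1.92], [-2.96, 2.96]. Speed limits (rad/s): [2.39, 2.39, 3.14, 3.14, 3.14, 3.14, 3.14].

### API

Orientations are given as a unit quaternion [w, x, y, z].
In Python, from station import bot gives the robot as it stands. The module is installed in compiled form; this text tells all that it offers.
- The arm moves only by the tool drive_tool, never from a script. Its argument "series" is one flat list of numbers, 7 for each row, row after row: the opening, from -1 (shut) to 1 (fully open), then the shift along the tool's x, y, z in mm, then the turn, a rotation vector about the tool's x, y, z in rad. In form: [jaw, x, y, z, wx, wy, wz, jaw, x, y, z, wx, wy, wz, ...]. A call has 1 to 12 rows; each row shifts and turns the commanded pose from where the row before left it, along the tool's axes as they then stand; what a row does not reach is not made up. A row lasts 1/8 s, in which the tool goes at most 62.5 mm and 10.7 degrees, less where a joint would pass 70% of its speed; a pose out of reach is approached as far as the arm can. A call with a gripper value outside its range is refused whole. The fingers move at their own pace and stop on an object; "force" is the grip in N (left out, the last holds). Time passes only in rows, so rows that do not move let the fingers close. It gives the time, the measured TCP pose, the force and the opening at its end, in the units of the state.
- bot.get_obs(): the state, without advancing time (a new reading comes with each control period).
- bot.read_camera(name): name is "scene" or "top" or "wrist"; returns a dict with "pixels" (480x640x3 uint8, blue, green, red), "camera_matrix" (3x3 intrinsics, pixels), "distortion" ([k1, k2, p1, p2, k3] as OpenCV has them; the pictures are not rectified), "rvec" (rotation vector, rad) and "tvec" (3), from world to camera coordinates, as OpenCV has them. Camera axes: x right, y down, z forward; pixel columns grow to the right and rows downward; lengths in m; the calibration is good to about 2 mm. A picture is of the moment at which its call begins. There is no depth.
- bot.hand_in(): hands the job in, once; it reports no verdict.
The state is a dict: "t": time; "q": joint angles; "joint_vel": joint speeds; "joint_torque": joint torques, N m; "eef_pos": TCP position; "tool_rot": TCP orientation; "contact_force": force on the tool from outside, world axes, zero at the start; "torque": the same for the moment, N m; "gripper_width": opening from 0.0 (shut) to 1.0 (fully open).
Only numpy, scipy, OpenCV 4.12 (cv2) and the standard library are available. Lean on these libraries where they do the work, as an engineer would, in place of code of your own. Each camera call takes 0.05 s, during which the arm holds its last target. There are 200 camera calls.

## Working session

There is one attempt and no reset: what is moved stays moved. The work goes in short steps, Python scripts to look and compute and a tool call to move; the robot and the scene stay as the last step left them, time stands still between calls to the robot, and variables do not carry over. Pictures are saved under pics/ and viewed, about 8 in all and at most 12, crops included, and the job is handed in when it is done.

Besides the shell and the picture viewer there is one more tool, called by a JSON object that holds its "api" and its "payload", one argument or row to a line. drive_tool: Moves the arm, as the interface text tells. Its arguments: {"type":"object","properties":{"series":{"type":"array"},"force":{"type":"number"}},"required":["series"]}

```bash
mkdir -p pics; cat > h.py <<'E'
import numpy as np, cv2
from station import bot
from scipy.spatial.transform import Rotation as R
def cam(n,save=None):
    c=bot.read_camera(n)
    if save: cv2.imwrite('pics/'+save,c['pixels'])
    return c
def ray(c,uv):
    K=np.array(c['camera_matrix']);d=np.array(c['distortion'])
    p=cv2.undistortPoints(np.array(uv,float).reshape(-1,1,2),K,d).reshape(-1,2)
    Rm=cv2.Rodrigues(np.array(c['rvec'],float))[0];t=np.array(c['tvec'],float).ravel()
    dirs=np.c_[p,np.ones(len(p))]@Rm
    return -Rm.T@t,dirs
def onz(c,uv,z):
    o,d=ray(c,uv); return o+d*((z-o[2])/d[:,2])[:,None]
def proj(c,P):
    return cv2.projectPoints(np.array(P,float).reshape(-1,3),np.array(c['rvec'],float),np.array(c['tvec'],float),np.array(c['camera_matrix'],float),np.array(c['distortion'],float))[0].reshape(-1,2)
def obs():
    o=bot.get_obs(); print({k:np.round(o[k],3).tolist() for k in ('t','q','eef_pos','tool_rot','contact_force','gripper_width')}); return o
E
python3 - <<'E'
from h import *
obs()
a=cam('scene','scene1.png');b=cam('top','top1.png')
for c in(a,b): print(np.round(ray(c,[[320,240]]),3))
E
```

```text
{'t': 0.0, 'q': [-1.227, 0.478, 0.022, 1.556, -0.012, 1.109, -0.083], 'eef_pos': [0.294, 0.607, 0.252], 'tool_rot': [-0.0, 0.224, 0.975, -0.001], 'contact_force': [0.245, -0.752, -0.457], 'gripper_width': 0.999}Traceback (most recent call last):
  File "<stdin>", line 4, in <module>
    return _wrapfunc(a, 'round', decimals=decimals, out=out)
    return _wrapit(obj, method, *args, **kwds)
    conv = _array_converter(obj)
ValueError: setting an array element with a sequence. The requested array has an inhomogeneous shape after 1 dimensions. The detected shape was (2,) + inhomogeneous part.
```

View pics/scene1.png

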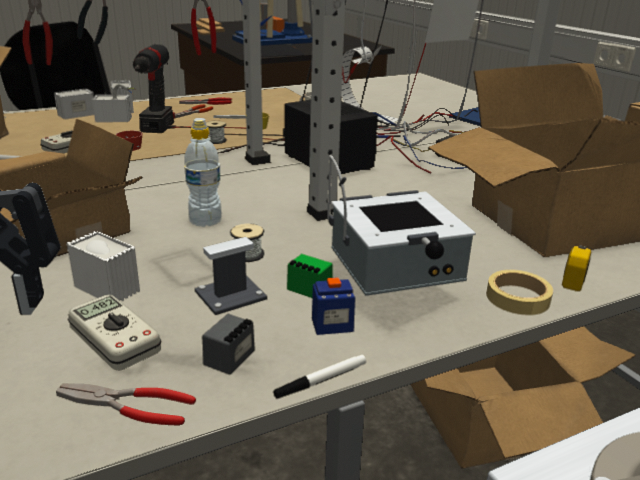

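View pics/top1.png

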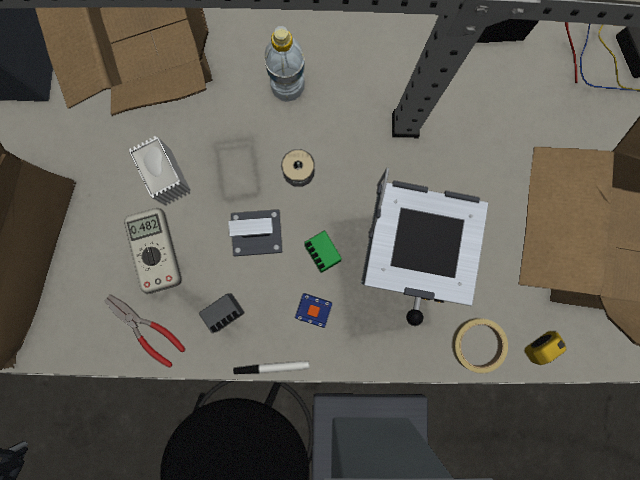

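The scene view shows the grey module (228,343), stand (232,270), blue contactor (333,305), green decoy (310,275), and test box with its knob at (433,248). In the top view they are the module (221,313), ledge (250,227), contactor (314,310), lid centre (427,242) and knob ball (415,317).

```bash
python3 - <<'E'
from h import *
a=cam('scene','s2.png');b=cam('top','t2.png')
for c in(a,b):
    o,d=ray(c,[[320,240]]);print(np.round(o,3),np.round(d,3))
print(np.round(onz(b,[[221,313],[250,227],[314,310]],0.05),3))
print(np.round(onz(b,[[427,242],[415,317]],0.09),3))
im=b['pixels'];ia=a['pixels']
def z(im,x,y,w,h,s): return cv2.resize(im[y:y+h,x:x+w],(w*s,h*s),interpolation=cv2.INTER_CUBIC)
A=z(im,190,280,66,60,6);B=z(im,222,200,66,60,6)
C=z(ia,195,305,66,60,6);D=z(ia,190,225,66,60,6)
def g(x):
    for i in range(0,x.shape[1],60):cv2.line(x,(i,0),(i,6),(0,0,255),1)
    for i in range(0,x.shape[0],60):cv2.line(x,(0,i),(6,i),(0,0,255),1)
    return x
A,B,C,D=map(g,(A,B,C,D))
cv2.imwrite('pics/z1.png',cv2.resize(np.vstack([np.hstack([A,B]),np.hstack([C,D])]),(792,720))[:600] if 0 else np.vstack([np.hstack([A,B]),np.hstack([C,D])])[:600])
E
```

```text
[-0.196  0.554  0.522] [[ 0.788 -0.418 -0.452]]
[0.493 0.179 0.921] [[ 0.101 -0.007 -0.995]]
[[0.452 0.34  0.05 ]
 [0.602 0.295 0.05 ]
 [0.461 0.181 0.05 ]]
[[ 0.578 -0.006  0.09 ]
 [ 0.453  0.014  0.09 ]]
```

View pics/z1.png

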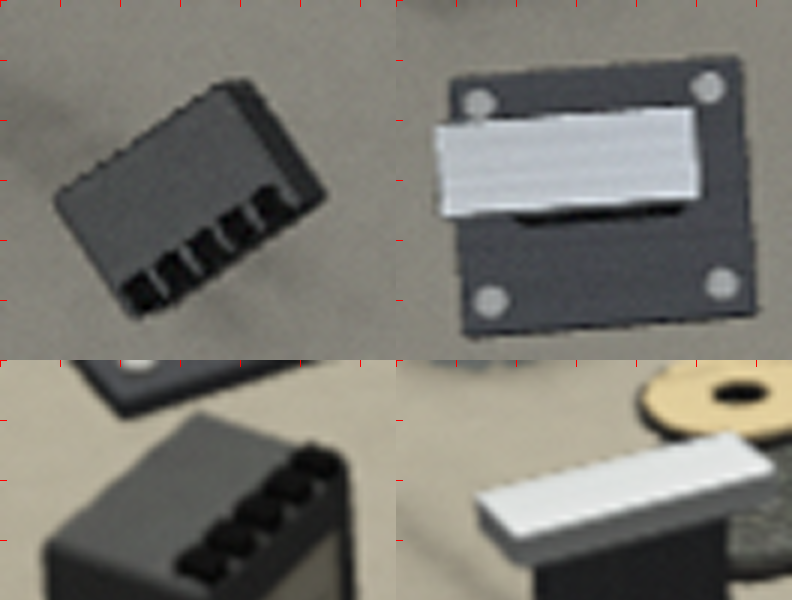

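The crop shows the module's top-face corners and the ledge's four corners clearly in both views. I'll read those pixels and get the lid and knob by masks.

```bash
cat > m.py <<'E'
from h import *
a=cam('scene');b=cam('top')
def px(l,ox,oy): return (np.array(l,float)+.5)/6-.5+[ox,oy]
def tri(ua,ub):
    out=[]
    for p,q in zip(ua,ub):
        o1,d1=ray(a,[p]);o2,d2=ray(b,[q]);d1=d1[0]/np.linalg.norm(d1);d2=d2[0]/np.linalg.norm(d2)
        M=np.stack([d1,-d2],1);s=np.linalg.lstsq(M,o2-o1,rcond=None)[0]
        p1=o1+d1*s[0];p2=o2+d2*s[1];out.append(np.r_[(p1+p2)/2,np.linalg.norm(p1-p2)])
    return np.array(out)
def info(n,P):
    print(n,'centre',np.round(P[:,:3].mean(0),4));print(np.round(P,4).tolist())
    for i in range(4):
        v=P[(i+1)%4]-P[i];print('  len %.4f yaw %.2f'%(np.linalg.norm(v[:2]),np.degrees(np.arctan2(v[1],v[0]))))
mt=px([[55,198],[225,82],[300,202],[130,316]],190,280)
lt=px([[40,127],[296,108],[303,197],[45,215]],222,200)
ls=px([[79,137],[339,72],[378,108],[124,178]],190,225)
info('mod',onz(b,mt,.048));info('ledge',onz(b,lt,.09))
info('ledge scene',onz(a,ls,.09))
info('ledge tri',tri(ls,lt))
ms=px([[45,185],[198,53],[345,95],[210,230]],195,305)
info('mod scene',onz(a,ms,.048))
E
python3 m.py; python3 - <<'E'
from h import *
b=cam('top');im=b['pixels'];hsv=cv2.cvtColor(im,cv2.COLOR_BGR2HSV)
m=np.zeros(im.shape[:2],np.uint8);m[175:310,360:495]=((hsv[...,2]>185)&(hsv[...,1]<40))[175:310,360:495]*255
n=max(cv2.findContours(m,0,2)[0],key=cv2.contourArea);r=cv2.minAreaRect(n);print(r)
ap=cv2.approxPolyDP(cv2.convexHull(n),6,True).reshape(-1,2);print(ap.tolist())
P=onz(b,ap,.092);print(np.round(P,4).tolist())
for i in range(len(P)):
  v=P[(i+1)%len(P)]-P[i];print(np.linalg.norm(v),np.degrees(np.arctan2(v[1],v[0])))
k=np.zeros_like(m);k[306:330,400:432]=(hsv[...,2]<45)[306:330,400:432]*255
n=max(cv2.findContours(k,0,2)[0],key=cv2.contourArea);c=cv2.minEnclosingCircle(n);print(c,cv2.boundingRect(n));print(np.round(onz(b,[c[0]],.091),4))
a=cam('scene');ha=cv2.cvtColor(a['pixels'],cv2.COLOR_BGR2HSV)
k=np.zeros_like(m);k[234:262,420:448]=(ha[...,2]<45)[234:262,420:448]*255
n=max(cv2.findContours(k,0,2)[0],key=cv2.contourArea);c2=cv2.minEnclosingCircle(n);print(c2,cv2.boundingRect(n))
print(np.round(onz(a,[c2[0]],.091),4))
d=np.vstack([cv2.resize(im[165:335,355:500],None,fx=3.5,fy=3.5,interpolation=2)]);cv2.imwrite('pics/z2.png',d)
E
```

```text
mod centre [0.4524 0.3438 0.048 ]
[[0.452, 0.379, 0.048], [0.4862, 0.3314, 0.048], [0.4524, 0.3087, 0.048], [0.419, 0.3562, 0.048]]
  len 0.0586 yaw -54.32
  len 0.0407 yaw -146.09
  len 0.0582 yaw 125.11
  len 0.0401 yaw 34.60
ledge centre [0.5976 0.29   0.09  ]
[[0.6065, 0.3266, 0.09], [0.6133, 0.2558, 0.09], [0.5885, 0.2531, 0.09], [0.582, 0.3243, 0.09]]
  len 0.0711 yaw -84.48
  len 0.0250 yaw -173.80
  len 0.0714 yaw 95.25
  len 0.0246 yaw 5.47
ledge scene centre [0.5993 0.2884 0.09  ]
[[0.6079, 0.3257, 0.09], [0.6149, 0.2536, 0.09], [0.5917, 0.252, 0.09], [0.5826, 0.3223, 0.09]]
  len 0.0725 yaw -84.46
  len 0.0233 yaw -176.03
  len 0.0710 yaw 97.39
  len 0.0256 yaw 7.55
ledge tri centre [0.5973 0.2895 0.0912]
[[0.6063, 0.3263, 0.0909, 0.0003], [0.6129, 0.2551, 0.0914, 0.0014], [0.5884, 0.2531, 0.0918, 0.0003], [0.5816, 0.3234, 0.0908, 0.0015]]
  len 0.0715 yaw -84.76
  len 0.0245 yaw -175.36
  len 0.0706 yaw 95.51
  len 0.0249 yaw 6.72
mod scene centre [0.4528 0.3429 0.048 ]
[[0.4508, 0.379, 0.048], [0.4849, 0.3322, 0.048], [0.4551, 0.3081, 0.048], [0.4205, 0.3524, 0.048]]
  len 0.0580 yaw -53.92
  len 0.0383 yaw -141.06
  len 0.0563 yaw 127.97
  len 0.0403 yaw 41.29
((427.37310791015625, 243.16632080078125), (108.5718002319336, 104.221435546875), 10.784297943115234)
[[387, 183], [487, 203], [471, 304], [365, 284]]
[[0.6762, 0.0627, 0.092], [0.6465, -0.1081, 0.092], [0.4761, -0.0791, 0.092], [0.5062, 0.0978, 0.092]]
0.17333774351134465 -99.8736929751914
0.17283004940133068 170.32640793902647
0.17942721907917306 80.35888383293386
0.17364396176483088 -11.683634631939642
((414.16363525390625, 317.2454528808594), 8.32726001739502) (406, 309, 17, 17)
[[0.453  0.0158 0.091 ]]
((433.9299011230469, 246.93458557128906), 12.112875938415527) (425, 235, 19, 25)
[[0.4622 0.0081 0.091 ]]
```

View pics/z2.png

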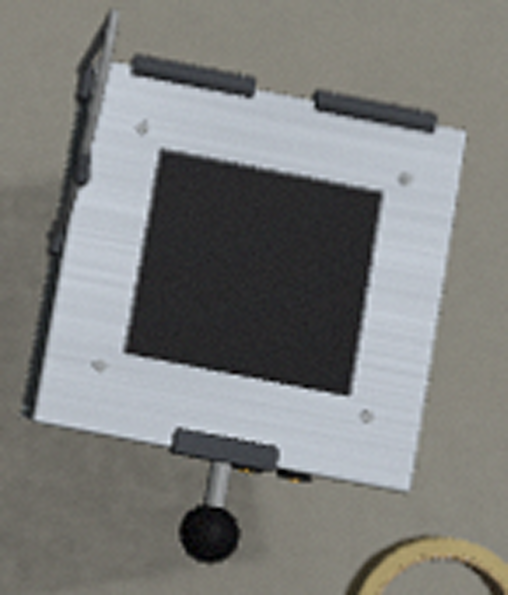

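Top view of the box: yaw is about -9.8°, the knob is at about (0.454, 0.0155, 0.091), and the arc is on its left. Nothing obstructs the knob. I'll move above the module first.

{"api": "drive_tool", "payload": {
  "series": [1,-37,-24,16,0,0,0,1,-37,-24,16,0,0,0,1,-37,-24,16,0,0,0,1,-37,-24,16,0,0,0,1,-37,-24,16,0,0,0,1,-37,-24,16,0,0,0,1,-36,-24,16,0,0,0,1,0,0,0,0,0,0.17,1,0,0,0,0,0,0.17,1,0,0,0,0,0,0.17,1,0,0,0,0,0,0],
  "force": 50
}}

```text
t: 1.78
eef_pos: [0.4535, 0.3437, 0.1414]
tool_rot: [0.0, 0.462, 0.887, 0.0]
contact_force: [-0.3, -0.0, -0.6]
gripper_width: 1.001
```

```bash
cat >> h.py <<'E'
def delta(p,jaw_yaw):
    o=bot.get_obs();q=np.array(o['tool_rot']);r=R.from_quat([q[1],q[2],q[3],q[0]])
    best=None
    for k in(0,180):
        y=np.radians(jaw_yaw+k);Y=np.array([np.cos(y),np.sin(y),0]);Z=np.array([0,0,-1.]);t=R.from_matrix(np.stack([np.cross(Y,Z),Y,Z],1))
        w=(r.inv()*t).as_rotvec()
        if best is None or np.linalg.norm(w)<np.linalg.norm(best): best=w
    print('tool delta mm',np.round(r.inv().apply(np.array(p)-o['eef_pos'])*1000,1),'rot',np.round(best,3),'t',round(float(o['t']),2),'F',np.round(o['contact_force'],1),'w',np.round(o['gripper_width'],3),'pos',np.round(o['eef_pos'],4),'q',np.round(o['q'],2))
E
python3 -c "
from h import *
delta([.4525,.3435,.033],34.9)
w=cam('wrist','w1.png')
print(proj(w,[[.4525,.3435,.048]]))"
```

```text
tool delta mm [  0.4  -0.9 108.4] rot [0.    0.    0.002] t 1.77 F [-0.3 -0.  -0.6] w 1.001 pos [0.4535 0.3437 0.1414] q [-0.91  0.44  0.19  1.92 -0.12  0.79 -0.04]
[[331.45457    249.07582001]]
```

View pics/w1.png

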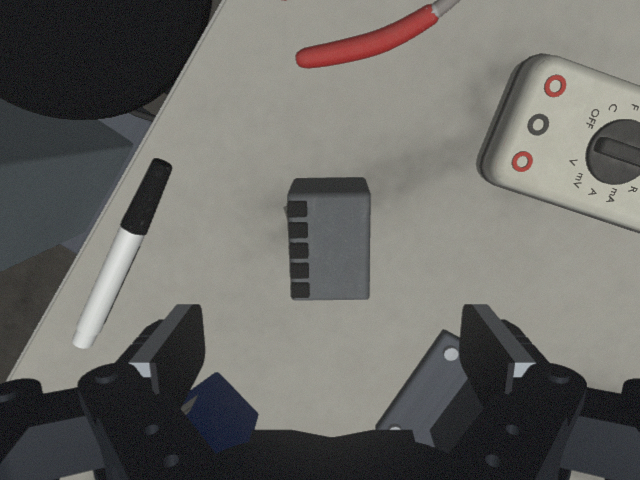

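The wrist view shows the module centred at about (330,245), square to the jaws. It projects at (331,249), so it is about 2 mm off lengthwise. Now down and grip.

{"api": "drive_tool", "payload": {
  "series": [1,0,-0.5,36,0,0,0,1,0,-0.5,36,0,0,0,1,0,0,36,0,0,0,1,0,0,0,0,0,0,-1,0,0,0,0,0,0,-1,0,0,0,0,0,0,-1,0,0,0,0,0,0,-1,0,0,0,0,0,0,-1,0,0,0,0,0,0,-1,0,0,0,0,0,0],
  "force": 50
}}

```text
t: 3.08
eef_pos: [0.4535, 0.3437, 0.035]
tool_rot: [0.0, 0.462, 0.887, 0.001]
contact_force: [-0.7, -0.6, 6.0]
gripper_width: 0.518
```

```bash
python3 -c "
from h import *
delta([.4525,.3435,.033],34.9)
w=cam('wrist','w2.png')
print(proj(w,[[.4525,.3435,.048]]))"
```

```text
tool delta mm [ 0.4 -0.9  2. ] rot [ 0.003 -0.     0.   ] t 3.08 F [-0.7 -0.6  6. ] w 0.518 pos [0.4535 0.3437 0.035 ] q [-0.87  0.6   0.15  1.97 -0.16  0.58 -0.01]
[[332.03489101 360.85410239]]
```

View pics/w2.png

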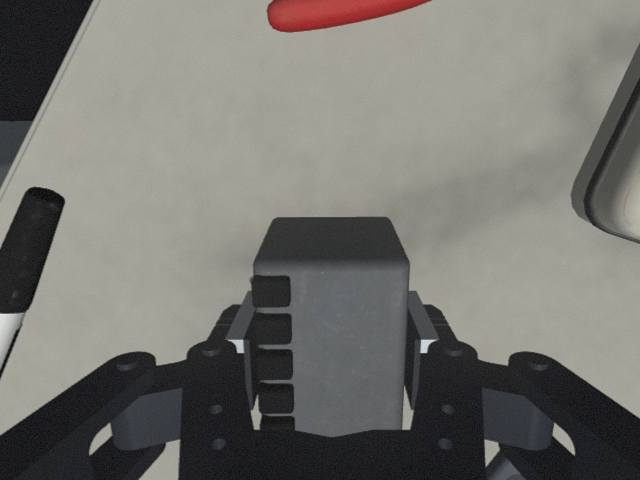

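The module is held at 44 mm width; its far top edge runs at row ~262 (cols 256–408). I'll use that to find the lengthwise offset in the grip, then lift.

{"api": "drive_tool", "payload": {
  "series": [-1,0,0,-10,0,0,0,-1,0,0,-30,0,0,0,-1,0,0,-40,0,0,0,-1,0,0,-40,0,0,0,-1,0,0,-10,0,0,0.172,-1,0,0,0,0,0,0.172,-1,0,0,0,0,0,0.171,-1,0,0,0,0,0,0],
  "force": 50
}}

```text
t: 4.12
eef_pos: [0.4523, 0.3429, 0.1638]
tool_rot: [0.0, 0.672, 0.74, 0.0]
contact_force: [0.0, -0.7, -2.9]
gripper_width: 0.519
```

```bash
python3 -c "
from h import *
# rough: use proj before lift: pose known then; estimate offset via w1 pixel
delta([.598,.2895,.127],5.4)
w=cam('wrist','w3.png')
o=bot.get_obs();q=np.array(o['tool_rot']);r=R.from_quat([q[1],q[2],q[3],q[0]])
print(r.as_matrix().round(3))
g=cv2.cvtColor(w['pixels'],cv2.COLOR_BGR2GRAY)
print(g[190:300:4,333].tolist())
for x in (-31,31): print(x,proj(w,[o['eef_pos']+r.apply([x/1000,0,-.015])]), proj(w,[o['eef_pos']+r.apply([(x-2)/1000,0,-.015])]))
"
```

```text
tool delta mm [-67.1 139.9  36.8] rot [0.    0.    0.002] t 4.12 F [ 0.  -0.7 -2.9] w 0.519 pos [0.4523 0.3429 0.1638] q [-1.01  0.42  0.33  1.92 -0.18  0.83 -0.5 ]
[[-0.098  0.995  0.   ]
 [ 0.995  0.098 -0.   ]
 [-0.     0.    -1.   ]]
[161, 162, 162, 167, 165, 166, 169, 56, 62, 55, 59, 57, 60, 60, 59, 60, 57, 59, 75, 93, 106, 115, 114, 116, 121, 118, 122, 123]
-31 [[333.01707553 456.64431285]] [[333.02689713 462.15034697]]
31 [[332.66518568 259.51271403]] [[332.6781831  266.78916581]]
```

{"api": "drive_tool", "payload": {
  "series": [-1,-11,23,0,0,0,0,-1,-11,23,0,0,0,0,-1,-11,24,0,0,0,0,-1,-11,23,0,0,0,0,-1,-11,23,0,0,0,0,-1,-11,24,0,0,0,0,-1,0,0,15,0,0,0,-1,0,0,15,0,0,0,-1,0,0,0,0,0,0,-1,0,0,0,0,0,0]
}}

```text
t: 5.42
eef_pos: [0.5977, 0.2909, 0.1333]
tool_rot: [-0.0, 0.673, 0.74, -0.0]
contact_force: [0.3, 0.1, -2.6]
gripper_width: 0.523
```

```bash
python3 -c "
from h import *
delta([.598,.2903,.125],5.4)
a=cam('scene');b=cam('top');w=cam('wrist')
f=lambda c,x,y,ww,h,s:cv2.resize(c['pixels'][y:y+h,x:x+ww],(ww*s,h*s),interpolation=2)
cv2.imwrite('pics/p1.png',np.hstack([f(a,160,180,130,150,3),f(b,190,170,130,150,3)]))
"
```

```text
tool delta mm [-0.6  0.3  8.3] rot [-0.    -0.     0.001] t 5.42 F [ 0.3  0.1 -2.6] w 0.523 pos [0.5977 0.2909 0.1333] q [-0.77  0.6   0.32  1.7  -0.23  0.88 -0.26]
```

View pics/p1.png

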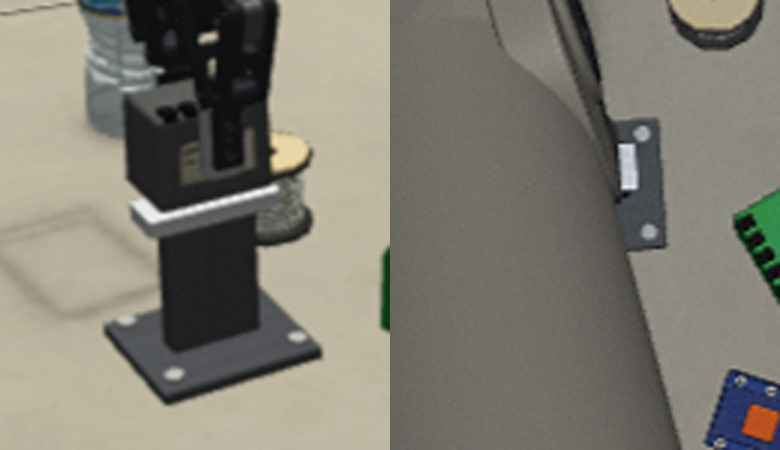

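The module hangs just above the ledge, parallel to it and centred (scene crop: module about (200,150), ledge (205,205)). Lowering gently.

{"api": "drive_tool", "payload": {
  "series": [-1,0,0,3,0,0,0,-1,0,0,2,0,0,0,-1,0,0,1.5,0,0,0,-1,0,0,1,0,0,0,-1,0,0,0,0,0,0,-1,0,0,0,0,0,0]
}}

```text
t: 6.32
eef_pos: [0.5983, 0.2904, 0.1258]
tool_rot: [0.0, 0.673, 0.74, 0.0]
contact_force: [0.0, -0.2, -3.2]
gripper_width: 0.522
```

{"api": "drive_tool", "payload": {
  "series": [-1,0,0,0.5,0,0,0,-1,0,0,0.5,0,0,0,-1,0,0,0,0,0,0,-1,0,0,0,0,0,0]
}}

```text
t: 6.82
eef_pos: [0.5983, 0.2904, 0.1251]
tool_rot: [-0.0, 0.673, 0.74, 0.0]
contact_force: [-1.1, -0.6, 0.7]
gripper_width: 0.511
```

Contact: the weight is off the gripper. Release slowly, then check.

{"api": "drive_tool", "payload": {
  "series": [0.15,0,0,0,0,0,0,0.25,0,0,0,0,0,0,0.4,0,0,0,0,0,0,0.7,0,0,0,0,0,0,1,0,0,0,0,0,0,1,0,0,0,0,0,0,1,0,0,0,0,0,0,1,0,0,0,0,0,0]
}}

```text
t: 7.82
eef_pos: [0.5982, 0.2903, 0.1248]
tool_rot: [-0.0, 0.673, 0.74, -0.0]
contact_force: [-0.3, 0.0, 0.0]
gripper_width: 1.0
```

{"api": "drive_tool", "payload": {
  "series": [1,0,0,-10,0,0,0,1,0,0,-30,0,0,0,1,0,0,-40,0,0,0,1,0,0,-40,0,0,0,1,0,0,0,0,0,0]
}}

```text
t: 8.45
eef_pos: [0.6004, 0.291, 0.2496]
tool_rot: [0.001, 0.673, 0.739, 0.004]
contact_force: [-0.5, 0.5, 1.0]
gripper_width: 1.001
```

```bash
python3 -c "
from h import *
delta([.454,.0155,.19],80.2)
a=cam('scene');b=cam('top');w=cam('wrist')
np.savez('w4.npz',**{k:np.array(v) for k,v in w.items()})
f=lambda c,x,y,ww,h,s:cv2.resize(c['pixels'][y:y+h,x:x+ww],(ww*s,h*s),interpolation=2)
cv2.imwrite('pics/p2.png',np.hstack([f(a,180,190,100,100,4),f(w,220,150,200,200,2)]))
print(proj(w,[[.598,.2895,.138]]),proj(w,[[.598,.2895,.09]]))
"
```

```text
tool delta mm [-260.8 -171.9   57.5] rot [ 0.008  0.002 -1.306] t 8.45 F [-0.5  0.5  1. ] w 1.001 pos [0.6004 0.291  0.2496] q [-0.8   0.48  0.36  1.6  -0.19  1.08 -0.29]
[[331.24435532 243.51400324]] [[331.16663996 222.89619761]]
```

View pics/p2.png

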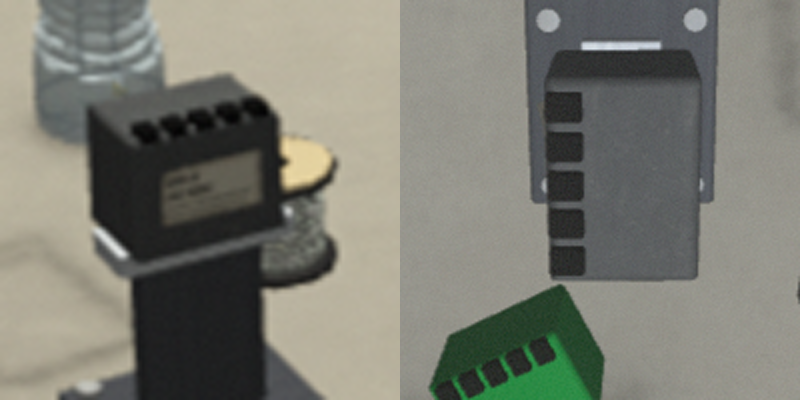

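The module stands upright on the ledge, parallel to it and released. I'll check lengthwise centring numerically.

```bash
python3 -c "
from h import *
w=dict(np.load('w4.npz'))
P=onz(w,[[331.8,189],[331.8,289.5]],.138);L=onz(w,[[330.5,170.5]],.09);
print(P.round(4),L.round(4))
u=np.array([np.cos(np.radians(95.4)),np.sin(np.radians(95.4)),0]);v=np.array([u[1],-u[0],0])
for l in(u,v): print(((P.mean(0)-L[0])@l).round(4))
"
```

```text
[[0.5955 0.3198 0.138 ]
 [0.6009 0.2623 0.138 ]] [[0.5944 0.3238 0.09  ]]
-0.033
0.0007
```

Lateral offset is 0.7 mm and lengthwise about 3 mm, within measurement error. I'll recheck from the top view once the arm is clear. On to the knob.

{"api": "drive_tool", "payload": {
  "series": [1,-37,-24,0,0,0,0,1,-37,-25,0,0,0,0,1,-37,-24,0,0,0,0,1,-38,-25,0,0,0,0,1,-37,-24,0,0,0,0,1,-37,-25,0,0,0,0,1,-38,-25,0,0,0,0,1,0,0,0,0,0,-0.163,1,0,0,0,0,0,-0.163,1,0,0,0,0,0,-0.163,1,0,0,0,0,0,-0.163,1,0,0,0,0,0,-0.163]
}}

```text
t: 10.1
eef_pos: [0.4506, 0.0143, 0.2437]
tool_rot: [-0.001, 0.322, 0.947, -0.001]
contact_force: [-0.3, -0.2, -0.0]
gripper_width: 1.003
```

{"api": "drive_tool", "payload": {
  "series": [1,0,0,15,0,0,-0.163,1,0,0,15,0,0,-0.163,1,0,0,15,0,0,-0.163,1,0,0,12,0,0,0,1,0,0,0,0,0,0]
}}

```text
t: 10.72
eef_pos: [0.4505, 0.0142, 0.1866]
tool_rot: [-0.001, 0.088, 0.996, -0.001]
contact_force: [0.2, 0.2, -0.6]
gripper_width: 0.998
```

```bash
python3 -c "
from h import *
delta([.454,.0155,.19],80.2)
w=cam('wrist');b=cam('top')
print(proj(w,[[.454,.0155,.091]]))
f=lambda c,x,y,ww,h,s:cv2.resize(c['pixels'][y:y+h,x:x+ww],(ww*s,h*s),interpolation=2)
cv2.imwrite('pics/p3.png',np.hstack([f(b,222,200,66,80,6),f(w,140,60,400,480,1)[:480]]))
"
```

```text
tool delta mm [-3.2  1.9 -3.4] rot [-0.001 -0.003 -0.005] t 10.72 F [ 0.2  0.2 -0.6] w 0.998 pos [0.4505 0.0142 0.1866] q [-0.48  0.2   0.35  2.16 -0.09  0.8   1.32]
[[338.12183835 256.36600076]]
```

View pics/p3.png

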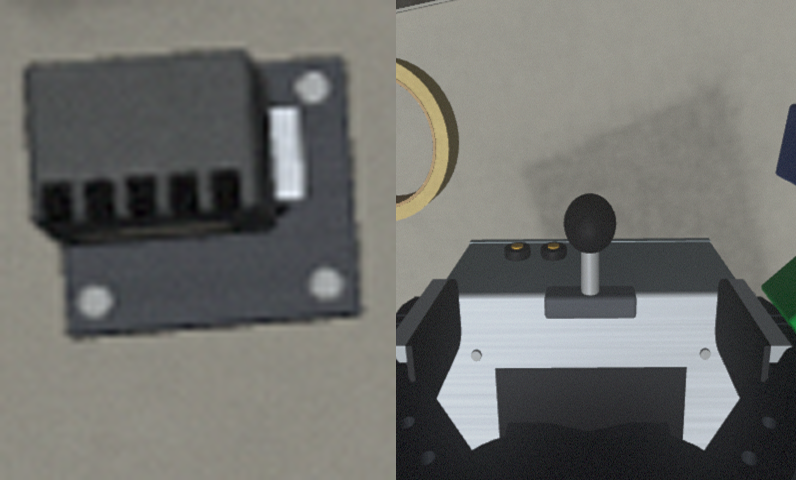

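Top view: the module sits on the ledge, its top face spanning x 28–250 and rows 58–~215 of the crop. Wrist: the ball is at about (334,254) and the approach is clear. Computing both.

```bash
python3 -c "
from h import *
b=cam('top');w=cam('wrist')
C=(np.array([[27,66],[247,52],[260,212],[36,222]])+.5)/6-.5+[222,200]
P=onz(b,C,.138);c=P.mean(0);print(P.round(4).tolist(),c.round(4))
u=np.array([np.cos(np.radians(95.4)),np.sin(np.radians(95.4)),0]);v=np.array([u[1],-u[0],0])
d=c-[.5976,.29,.138];print(d@u,d@v)
print(onz(w,[[334,254]],.091).round(4))
g=cv2.cvtColor(w['pixels'],cv2.COLOR_BGR2GRAY);k=np.zeros_like(g);k[225:272,300:370]=(g<75)[225:272,300:370]*255
n=max(cv2.findContours(k,0,2)[0],key=cv2.contourArea);print(cv2.minEnclosingCircle(n),cv2.boundingRect(n))
"
```

```text
[[0.616, 0.3221, 0.138], [0.6209, 0.2647, 0.138], [0.5788, 0.2599, 0.138], [0.575, 0.3181, 0.138]] [0.5977 0.2912 0.138 ]
0.0012014728591076224 0.0001844220123170119
[[0.4543 0.0138 0.091 ]]
((334.5, 261.25555419921875), 35.84984588623047) (300, 226, 70, 46)
```

The module is centred within about 1 mm. Descend on the knob and grip.

{"api": "drive_tool", "payload": {
  "series": [1,-3,1,20,0,0,0,1,0,0,30,0,0,0,1,0,0,30,0,0,0,1,0,0,13,0,0,0,0.2,0,0,0,0,0,0,-0.2,0,0,0,0,0,0,-0.5,0,0,0,0,0,0,-1,0,0,0,0,0,0,-1,0,0,0,0,0,0,-1,0,0,0,0,0,0,-1,0,0,0,0,0,0],
  "force": 60
}}

```text
t: 12.3
eef_pos: [0.4551, 0.0143, 0.0952]
tool_rot: [0.001, 0.087, 0.996, -0.0]
contact_force: [-0.4, -4.5, 5.7]
gripper_width: 0.294
```

```bash
python3 -c "
from h import *
delta([.4535,.015,.094],80.2)
w=cam('wrist','w5.png')"
```

```text
tool delta mm [1.7 0.4 1.2] rot [-0.     0.001 -0.002] t 12.3 F [-0.4 -4.5  5.7] w 0.294 pos [0.4551 0.0143 0.0952] q [-0.42  0.37  0.3   2.21 -0.19  0.58  1.42]
```

View pics/w5.png

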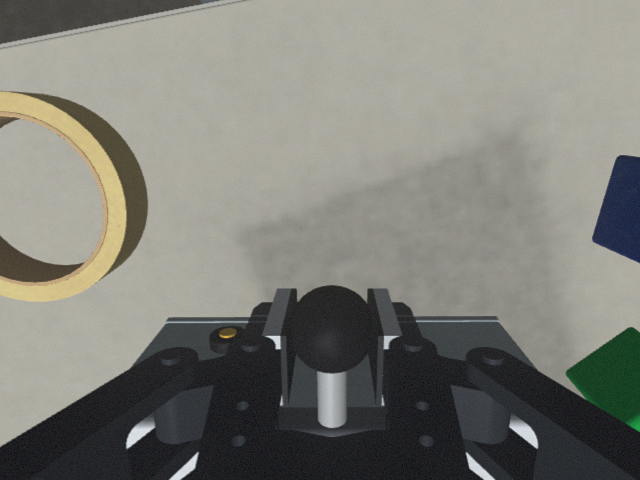

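The ball is pinched, centred between the pads, with the stem pointing to the lid. Lift the first half along the arc.

{"api": "drive_tool", "payload": {
  "series": [-1,-0.6,0,-14,0,0,0,-1,-1.5,0,-13.9,0,0,0,-1,-2.4,0,-13.8,0,0,0,-1,-3.3,0,-13.6,0,0,0,-1,-4.2,0,-13.4,0,0,0,-1,-5.1,0,-13.1,0,0,0,-1,0,0,0,0,0,0],
  "force": 60
}}

```text
t: 13.22
eef_pos: [0.4713, 0.0115, 0.1771]
tool_rot: [-0.0, 0.087, 0.996, 0.0]
contact_force: [0.8, -5.2, -6.2]
gripper_width: 0.292
```

```bash
python3 -c "
from h import *
delta([.517,.005,.245],80.2)"
```

```text
tool delta mm [-46.1   1.5 -68. ] rot [ 0.    -0.    -0.003] t 13.22 F [ 0.8 -5.2 -6.2] w 0.292 pos [0.4713 0.0115 0.1771] q [-0.46  0.25  0.35  2.12 -0.12  0.79  1.36]
```

Lid force is -6 N in z, with the grip steady. Continue to 45°.

{"api": "drive_tool", "payload": {
  "series": [-1,-5.9,0,-12.7,0,0,0,-1,-6.7,-0.5,-12.3,0,0,0,-1,-7.5,0,-11.8,0,0,0,-1,-8.3,-0.5,-11.3,0,0,0,-1,-9,0,-10.7,0,0,0,-1,-9.7,0,-10.1,0,0,0,-1,0,0,0,0,0,0,-1,0,0,0,0,0,0],
  "force": 60
}}

```text
t: 14.22
eef_pos: [0.5181, 0.0034, 0.2452]
tool_rot: [0.0, 0.086, 0.996, 0.0]
contact_force: [5.5, -0.3, -11.9]
gripper_width: 0.292
```

```bash
python3 -c "
from h import *
delta([.517,.005,.245],80.2)
p=bot.get_obs()['eef_pos']-np.array([0,0,.003])
for h in([.665,-.021],[.6645,-.0215]):
  d=p-[*h,.089];print(np.hypot(np.hypot(d[0],d[1]),d[2]),np.degrees(np.arctan2(d[2],np.hypot(d[0],d[1])))-.53)
a=cam('scene');w=cam('wrist');b=cam('top')
f=lambda c,x,y,ww,h,s:cv2.resize(c['pixels'][y:y+h,x:x+ww],(ww*s,h*s),interpolation=2)
cv2.imwrite('pics/a1.png',f(a,300,100,200,200,3))
"
```

```text
tool delta mm [1.3 1.4 0.2] rot [ 0.001  0.001 -0.002] t 14.22 F [  5.5  -0.3 -11.9] w 0.292 pos [0.5181 0.0034 0.2452] q [-0.44  0.23  0.37  1.96 -0.1   0.97  1.38]
0.2136511455223616 45.27977904085341
0.2133654069832325 45.358765619218524
```

View pics/a1.png

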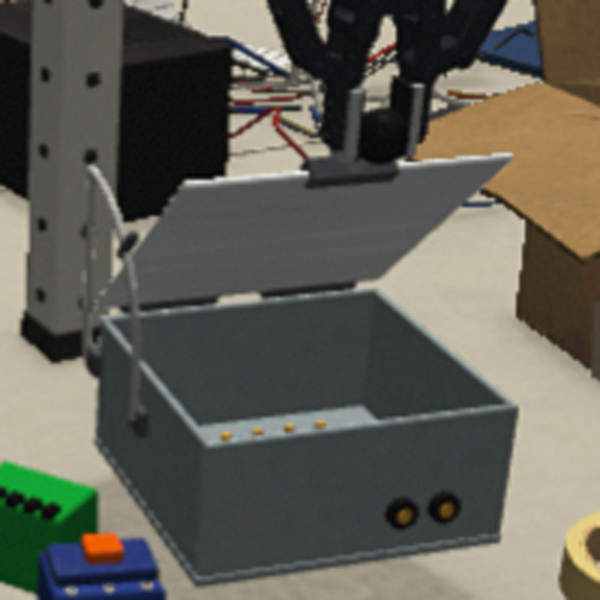

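The lid is up, with its plane passing the arc's peg at about crop (127,243). The radial pull is about 12 N, so I'll ease inward 1 mm, then check the lid angle independently from its front corners at full-image pixels ≈ (361.7,161) and (470.7,151.7).

{"api": "drive_tool", "payload": {
  "series": [-1,-0.7,0,0.7,0,0,0,-1,0,0,0,0,0,0,-1,0,0,0,0,0,0,-1,0,0,0,0,0,0]
}}

```text
t: 14.88
eef_pos: [0.5179, 0.0034, 0.2448]
tool_rot: [-0.001, 0.086, 0.996, 0.0]
contact_force: [-2.6, 4.7, -4.3]
gripper_width: 0.291
```

```bash
python3 -c "
from h import *
delta([.517,.005,.245],80.2)
p=bot.get_obs()['eef_pos']-np.array([0,0,.003]);d=p-[.665,-.021,.089];print(np.linalg.norm(d),np.degrees(np.arctan2(d[2],np.hypot(d[0],d[1])))-.53)
a=cam('scene');yaw=np.radians(-9.8);X=np.array([np.cos(yaw),np.sin(yaw),0]);Y=np.array([-X[1],X[0],0]);H=np.array([.665,-.021,.089])
def pt(th,y,r=.178,n=0.): th=np.radians(th);return H+Y*y+X*(-r*np.cos(th)+n*np.sin(th))+np.array([0,0,r*np.sin(th)+n*np.cos(th)])
for th in(41,43,45,47,49): print(th,proj(a,[pt(th,.09),pt(th,-.09),pt(th,0,.214,.002)]).round(1).tolist())
print(proj(a,[pt(0,.09,0),pt(0,-.09,0)]).round(1).tolist())
"
```

```text
tool delta mm [ 1.2  1.4 -0.2] rot [ 0.001 -0.001 -0.001] t 14.88 F [-2.6  4.7 -4.3] w 0.291 pos [0.5179 0.0034 0.2448] q [-0.44  0.23  0.37  1.96 -0.1   0.97  1.38]
0.21350462093560177 45.17569789357233
41 [[362.3, 165.3], [469.9, 155.5], [426.6, 149.9]]
43 [[361.4, 161.4], [469.0, 151.8], [425.4, 145.2]]
45 [[360.6, 157.7], [467.9, 148.3], [424.2, 140.7]]
47 [[359.7, 154.0], [466.9, 144.7], [423.0, 136.3]]
49 [[358.7, 150.3], [465.7, 141.3], [421.6, 131.9]]
[[331.3, 202.4], [424.2, 192.6]]
```

The image suggests 43–45°, while the kinematics give 45.2°. I'll use the last picture to calibrate out the scene camera bias, comparing with the shut-lid picture.

```bash
python3 -c "
from h import *
a=cam('scene','s9.png');s=cv2.imread('pics/s2.png')
yaw=np.radians(-9.8);X=np.array([np.cos(yaw),np.sin(yaw),0]);Y=np.array([-X[1],X[0],0]);H=np.array([.665,-.021,.089])
def pt(th,y,r=.178,n=0.): th=np.radians(th);return H+Y*y+X*(-r*np.cos(th)+n*np.sin(th))+np.array([0,0,r*np.sin(th)+n*np.cos(th)])
print('shut',proj(a,[pt(0,.09),pt(0,-.09),pt(0,0,.214,.002)]).round(1).tolist())
f=lambda im,x,y,w,h,k:cv2.resize(im[y:y+h,x:x+w],(w*k,h*k),interpolation=2)
top=f(a['pixels'],325,130,160,75,5)
bot_=np.hstack([f(s,335,225,55,45,5),f(s,408,225,75,45,5)]);bot_=np.hstack([bot_,np.zeros((225,800-bot_.shape[1],3),np.uint8)])
for i in range(0,800,50):
  for I in(top,bot_): cv2.line(I,(i,0),(i,5),(0,0,255),1)
cv2.imwrite('pics/c.png',np.vstack([top,bot_]))
"
```

```text
shut [[368.4, 247.6], [474.1, 234.3], [433.2, 250.1]]
```

View pics/c.png

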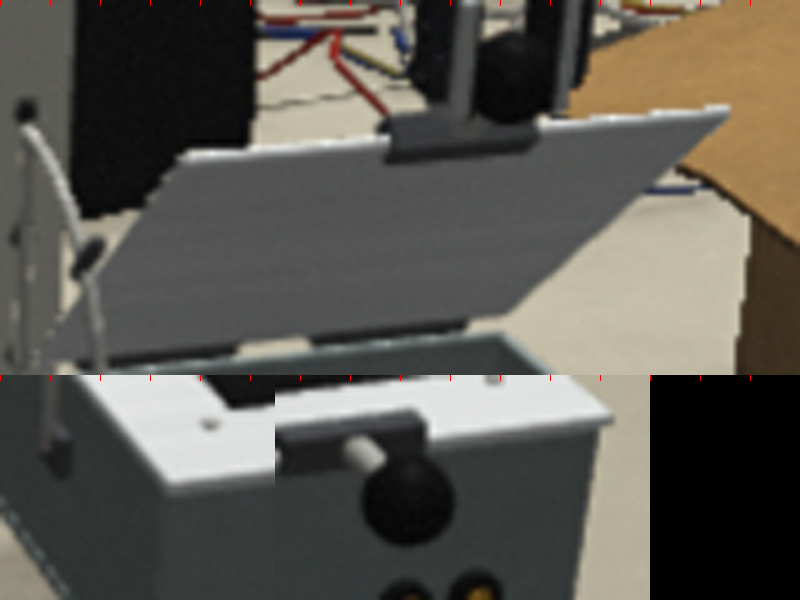

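Shut-lid corners match the prediction within 0.5 px in rows, so the scene camera is good there. Open corners at (362.6,161) and (470.6,152.4) and the ball at (428,145.4) fit about 43°, so the ball may have slid a little in the pads. I'll check the peg and the wrist view numerically.

```bash
python3 -c "
from h import *
a=cam('scene');w=cam('wrist','w9.png')
yaw=np.radians(-9.8);X=np.array([np.cos(yaw),np.sin(yaw),0]);Y=np.array([-X[1],X[0],0]);H=np.array([.665,-.021,.089])
def pt(th,y,r=.178,n=0.): th=np.radians(th);return H+Y*y+X*(-r*np.cos(th)+n*np.sin(th))+np.array([0,0,r*np.sin(th)+n*np.cos(th)])
for y in(.095,.1,.105): print('peg',y,[proj(a,[pt(t,y,.085)]).round(1).tolist()[0] for t in(41,43,45,47)])
for f in('w5.png','w9.png'):
  g=cv2.cvtColor(cv2.imread('pics/'+f),cv2.COLOR_BGR2GRAY)[250:420,240:420]
  c=cv2.HoughCircles(cv2.GaussianBlur(g,(5,5),0),cv2.HOUGH_GRADIENT,1,30,param1=40,param2=12,minRadius=34,maxRadius=56)
  print(f,None if c is None else (c[0][:3]+[240,250,0]).round(1).tolist())
p=bot.get_obs()['eef_pos']
for dz in(0,.003,.006,.009): print(dz,proj(w,[p-[0,0,dz]]).round(1).tolist(), proj(a,[p-[0,0,dz]]).round(1).tolist())
"
```

```text
peg 0.095 [[341.9, 186.5], [341.6, 184.8], [341.2, 183.1], [340.8, 181.5]]
peg 0.1 [[339.0, 186.8], [338.7, 185.1], [338.3, 183.4], [337.9, 181.8]]
peg 0.105 [[336.1, 187.1], [335.8, 185.4], [335.4, 183.7], [335.1, 182.1]]
w5.png [[330.5, 328.5, 44.1], [327.5, 372.5, 43.2], [251.5, 368.5, 35.4]]
w9.png [[332.5, 310.5, 45.2], [333.5, 363.5, 53.2], [245.5, 383.5, 38.0]]
0 [[336.4, 341.9]] [[424.8, 138.4]]
0.003 [[336.2, 337.2]] [[424.6, 140.4]]
0.006 [[336.1, 332.6]] [[424.4, 142.3]]
0.009 [[336.0, 328.3]] [[424.2, 144.3]]
```

The wrist view confirms the ball slid about 4–5 mm in the pads, so the lid is ~43.3°. I'll tighten the grip and raise it ~1.7°, moving tangentially.

{"api": "drive_tool", "payload": {
  "series": [-1,0,0,0,0,0,0,-1,0,0,0,0,0,0,-1,-1.2,0,-1.2,0,0,0,-1,-1.2,0,-1.2,0,0,0,-1,-1.2,0,-1.1,0,0,0,-1,-1.1,0,-1,0,0,0,-1,0,0,0,0,0,0,-1,0,0,0,0,0,0],
  "force": 100
}}

```text
t: 16.08
eef_pos: [0.522, 0.0027, 0.2491]
tool_rot: [-0.001, 0.086, 0.996, 0.0]
contact_force: [-3.3, 4.9, -3.2]
gripper_width: 0.275
```

```bash
cat > v.py <<'E'
from h import *
a=cam('scene');w=cam('wrist')
delta([.517,.005,.245],80.2)
g=cv2.cvtColor(w['pixels'],cv2.COLOR_BGR2GRAY)[250:400,260:410]
c=cv2.HoughCircles(cv2.GaussianBlur(g,(5,5),0),cv2.HOUGH_GRADIENT,1,30,param1=40,param2=12,minRadius=38,maxRadius=50)
print((c[0][:2]+[260,250,0]).round(1).tolist())
# lid front edge row in scene at columns right of / left of the knob: first bright->lid transition, compare with the 43 deg picture
s9=cv2.cvtColor(cv2.imread('pics/s9.png'),cv2.COLOR_BGR2GRAY);s=cv2.cvtColor(a['pixels'],cv2.COLOR_BGR2GRAY)
for x in(380,388,395,438,445,452):
  print(x,[int(140+np.argmax(i[140:172,x])) for i in(s9,s)],end=' ')
E
python3 v.py
python3 - <<'E'
from h import *
a=cam('scene')
for n,im in(('s9',cv2.imread('pics/s9.png')),('now',a['pixels'])):
    k=im.max(2)[125:160,410:446];print(n,[(r+125,int((k[r]<35).sum()),round(float(np.nonzero(k[r]<35)[0].mean()+410),1)) for r in range(0,35,3) if (k[r]<35).any()])
E
```

```text
tool delta mm [5.3 1.4 4.1] rot [ 0.001 -0.003 -0.001] t 16.18 F [-3.8  5.1 -3.3] w 0.275 pos [0.522  0.0027 0.2491] q [-0.44  0.24  0.37  1.94 -0.1   0.98  1.38]
[[331.5, 309.5, 43.6]]
380 [159, 156] 388 [158, 155] 395 [158, 155] 438 [154, 151] 445 [153, 150] 452 [153, 150] s9 [(125, 23, 427.8), (128, 18, 424.2), (131, 15, 426.4), (134, 15, 425.9), (137, 20, 426.2), (140, 24, 425.7), (143, 23, 425.3), (146, 22, 424.5), (149, 20, 424.8), (152, 14, 425.5), (158, 4, 428.5)]
now [(125, 15, 423.3), (128, 15, 425.3), (131, 13, 424.9), (134, 20, 425.8), (137, 21, 425.2), (140, 22, 425.0), (143, 21, 424.2), (146, 18, 423.5), (149, 11, 425.0), (155, 2, 428.0), (158, 7, 413.0)]
```

The front edge rose 3 px (+1.6°) with no further slip, so the lid is now about 44.5°. One small trim up, then hold for a second to confirm it stays.

{"api": "drive_tool", "payload": {
  "series": [-1,-0.7,-0.5,-0.7,0,0,0,-1,-0.6,0,-0.6,0,0,0,-1,0,0,0,0,0,0,-1,0,0,0,0,0,0,-1,0,0,0,0,0,0,-1,0,0,0,0,0,0,-1,0,0,0,0,0,0,-1,0,0,0,0,0,0,-1,0,0,0,0,0,0,-1,0,0,0,0,0,0,-1,0,0,0,0,0,0],
  "force": 100
}}

```text
t: 17.6
eef_pos: [0.5233, 0.0025, 0.2504]
tool_rot: [-0.001, 0.086, 0.996, 0.001]
contact_force: [-3.2, 6.3, -4.0]
gripper_width: 0.275
```

```bash
python3 v.py; python3 - <<'E'
from h import *
import cv2
# module on ledge and contactor unchanged? compare scene crops with earlier pictures
a=cam('scene')['pixels'];s=cv2.imread('pics/s2.png');s9=cv2.imread('pics/s9.png')
print('contactor diff',np.abs(a[275:335,310:357].astype(int)-s[275:335,310:357]).mean().round(2),'module diff since s9',np.abs(a[200:260,195:265].astype(int)-s9[200:260,195:265]).mean().round(2))
E
```

```text
tool delta mm [6.6 1.5 5.4] rot [ 0.001 -0.003 -0.001] t 17.7 F [-2.5  6.  -3.6] w 0.274 pos [0.5232 0.0024 0.2504] q [-0.44  0.24  0.37  1.94 -0.1   0.99  1.38]
[[330.5, 307.5, 43.6]]
380 [159, 155] 388 [158, 154] 395 [158, 154] 438 [154, 150] 445 [153, 150] 452 [153, 149] contactor diff 5.07 module diff since s9 0.94
```

```bash
python3 - <<'E'
from h import *
a=cam('scene')['pixels'];s=cv2.imread('pics/s2.png')
for im in(s,a):
    h=cv2.cvtColor(im[265:340,300:365],cv2.COLOR_BGR2HSV)
    for lo,hi in(((105,120,40),(130,255,255)),((5,150,120),(15,255,255)),((50,120,30),(75,255,255))):
        m=cv2.moments(cv2.inRange(h,lo,hi),True);print(int(m['m00']),round(m['m10']/m['m00'],2),round(m['m01']/m['m00'],2),end=' | ')
    print()
print(bot.get_obs()['contact_force'],bot.get_obs()['t'])
bot.hand_in()
E
```

```text
1447 32.16 40.76 | 84 33.37 15.99 | 615 12.73 12.15 | 
1485 31.67 40.74 | 86 33.41 16.07 | 620 12.7 12.13 | 
[-3.59679698  5.54534357 -4.11408491] 17.8
the job is handed in; nothing more can be done
```

I stood the relay module on the ledge, then lifted the lid to about 45° and handed in at 17.8 s with the gripper still holding the knob.

- **Module:** it stands upright and released, lengthwise along the ledge. The top camera put it within about 1 mm of centre. The wrist camera put it about 3 mm off lengthwise. The module's area of the scene picture was unchanged at the last check.
- **Contactor and green look-alike:** I left both alone. Their colour patches sit where they were in the scene view, to within 0.5 px. The contactor's patch looked slightly different in brightness, which I put down to shadow.
- **Lid:** the knob slid about 4–5 mm in the pads during the lift. That left the lid near 43° in the pictures while the tool position suggested 45°. I tightened the grip to 100 N and raised the lid another 2°. It then held for about a second without slipping.
- **Angle accuracy:** the final 45° is read from the lid's front edge in the scene camera, give or take about 1°. The tool position alone would now read slightly over 45°.

At the end the wrist felt about 8 N.

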